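Roll the limewood blank up the loading ramp into its seat

ROBOT

A 6-joint arm with a two-finger parallel gripper is mounted at the origin on the work surface. World frame = base frame: x ahead of the robot, y to its left, z up, the work surface at z = 0. Lengths are in m, angles in rad, forces in N, time in s.
With the tool pointing down it reaches from about 0.35 to 0.775 m from the base axis. Payload 7.3 kg.
Tool frame: the origin (TCP) lies at the very end of the fingers, on their centre line; the grasp point (between the pads) lies 19 mm behind it; z points along the fingers, y is the line along which they close (so a half turn about z gives the same grasp; the last joint's range is limited). The gripper opens to 92 mm and grips with 3 to 60 N. Pads are 19 mm wide; open, the fingers measure 130 mm over their backs; the gripper's body (75 mm by 190 mm) begins 47 mm behind the grasp point.
Start: joints at [-1.331, 0.342, 1.524, -0, 1.275, -0.146], TCP at [0.198, -0.486, 0.205] pointing down, gripper open.
Joint ranges: [-2.53, 2.53], [-0.77, 2.02], [0.04, 2.7], [-1, 4.14], [0.28, 2.66], [-3.11, 3.11]. Speed limits (rad/s): [2.57, 2.57, 3.14, 3.14, 3.14, 3.14].

INTERFACE

Orientations are given as [roll, pitch, yaw] about the fixed x, y, z axes, in that order (R = Rz(yaw) Ry(pitch) Rx(roll)).
In Python, from cell import observe, read_camera, get_calibration, hand_in, search_frame gives the robot as it stands.
- The arm moves only by the tool step_arm, never from a script. Its argument "commands" is a list of rows, each an object with "translation": the shift along the tool's x, y, z in mm, a list of three; "roll": the turn about the tool's z in rad. In form: [{"translation": [x, y, z], "roll": roll}, ...]. A call has 1 to 20 rows; each row shifts and turns the commanded pose from where the row before left it, along the tool's axes as they then stand; what a row does not reach is not made up. A row lasts 1/12 s, in which the tool goes at most 41.7 mm and 7.16 degrees, less where a joint would pass 70% of its speed; a pose out of reach is approached as far as the arm can. A call is refused whole if a number of a shift passes 41.7 or a number of a turn 0.125, either way. A call with a gripper value outside its range is refused whole. "fingers" is the opening, from 0 (shut) to 1 (fully open), set as the call begins (left out, the last holds). The fingers move at their own pace and stop on an object; "grip_force" is the grip in N (left out, the last holds). Time passes only in rows, so rows that do not move let the fingers close. It gives the time, the measured TCP pose, the force, the opening and the grip force at its end, in the units of the state.
- observe(): the state, without advancing time (a new reading comes with each control period).
- read_camera(name): name is "side" or "top"; returns the picture (400x640x3 uint8, red, green, blue); there is no depth.
- get_calibration(name): a dict with "camera_matrix" (3x3 intrinsics, pixels), "world_from_camera" (4x4, takes a point from camera to world coordinates). Camera axes: x right, y up, looking along -z (the intrinsics and any distortion apply to the point x, -y, -z); pixel columns grow to the right and rows downward; lengths in m; the calibration is good to about 2 mm. A picture is of the moment at which its call begins. get_calibration takes no time and is no camera call.
- hand_in(): hands the job in; it is judged then, once.
Trained networks look in the newest picture that a camera, given by its name, has taken for a name from the list of things; names that differ only in an ending like _2 or _b are one class to them, and where a whole thing is asked for, a point or a joint stands for the part that bears it (a point fixed in the world has none). Each returns a list of dicts, best first, with "confidence" (0 to 1); they miss things now and then, are a little off and sometimes report something else, mostly with a low value. They report only what shows in the picture. A call takes as long as a camera call. They do not tell look-alikes from the thing itself.
- search_frame(camera, name): "at" ([x, y, z] in m, in world coordinates, good to about 4 mm: the middle of the surface that is visible of it).
The state is a dict: "time": time; "qpos": joint angles; "qvel": joint speeds; "joint_efforts": joint torques, N m; "tool_pos": TCP position; "tool_rot": TCP orientation; "contact_force": force on the tool from outside, world axes, zero at the start; "torque": the same for the moment, N m; "opening": finger opening in m; "grip_force": force on a finger pad.
Only numpy, scipy, OpenCV 4.12 (cv2) and the standard library are available. Lean on these libraries where they do the work, as an engineer would, in place of code of your own. Each camera call takes 0.05 s, during which the arm holds its last target. There are 200 camera calls.

TASK

Push the round limewood blank up the loading ramp with the outside of your fingers, slowly (about 5 cm a second) and gently, until it drops into the seat against the red stop and stays there by itself; then let go of it and move clear. Never let it roll back down or run free on the slope, do not pinch, lift or carry it, and leave everything else on the bench where it is.

Things in the scene. Friction and masses are not known exactly. Their poses are not given: they have to be found in the camera images.
- blank: turned round blank of pale limewood: solid cylinder 60 mm diameter, 120 mm long, 0.11-0.21 kg. Origin at its centre, own y axis along the cylinder (x, z turn as it rolls). Starts lying across the foot of the ramp against the kerb, centre 17 mm up the ramp from the deck's origin. Friction on wood and fingers about 0.6; rolls back by itself whenever nothing holds it on the slope.
- deck: flat sloping grey-painted deck of the fixed loading ramp, turned up to 0.5 rad either way. Origin: on its surface, mid-width, at the foot kerb's inner face, 26 mm above the bench. x points up the slope (7 degrees = 0.122 rad) away from the robot, y across to the left, z square to the deck. Dark side rails at y = +-68 to 82 mm stand 12 mm above the deck: 8 mm of room at each end of the blank.
- kerb (a point): middle of the top of the low kerb at the foot of the ramp: 12 mm thick, 5 mm high above the deck. Behind it lies only the base board, 8 mm thick, ending about 13 mm behind the kerb. Axes as the deck's.
- step (a point): middle of the edge where the deck ends, 170 mm up from its origin, and steps down square by 5 mm to the seat's floor, which is parallel to the deck. Once the blank's centre has passed this edge it drops into the seat. Axes as the deck's.
- seat (a point): where the blank's centre lies once seated: 187 mm up the ramp from the deck's origin, mid-width, 25 mm above the deck surface (30 mm above the seat floor). There it lies between step and stop with 1.5 mm of play and stays by itself. Axes as the deck's.
- stop (a point): middle of the upper edge of the red face of the stop board across the top of the ramp; the face is 218 mm up the ramp from the deck's origin and rises 41 mm above the deck surface. Axes as the deck's.
- walnut: short dark walnut billet standing upright beside the ramp's left side (seen looking up the ramp), 42 mm diameter, 75 mm tall; leave alone. Origin: centre of its underside
- tin: round wax tin with a yellow label standing on the bench beside the ramp's right side, 68 mm diameter, 50 mm tall; leave alone. Origin: centre of its underside
- mallet: carver's wooden mallet lying on the left of the bench, about 0.25 m long; leave alone. x axis along its handle
- gouge: gouge with a red handle lying on the left of the bench, about 0.2 m long; leave alone. x axis along it
- brush: brush lying on the right of the bench, about 0.2 m long; leave alone. x axis along it
- bell: small brass bell standing mouth down on the right of the bench, 60 mm diameter, 66 mm tall; leave alone. Origin: centre of its underside
- glue: white glue bottle with a red cap standing on the right of the bench, 56 mm diameter, 140 mm tall; leave alone. Origin: centre of its underside
Things that resemble listed ones, but are neither listed nor needed, are in the scene too. What is shaped like the blank but black, green or pink is not meant.

How it is judged:
By the outcome, as a careful person would: the job done as asked, in the order asked, and still so for the second after the job is handed in, with the robot touching nothing.
It also fails if it takes over 38 s, if anything falls off the work surface, if the arm or the gripper's body presses on something with over 40 N, if the wrist force passes 120 N, or if a joint passes its speed limit or range.

## Working session

There is one attempt and no reset: what is moved stays moved. The work goes in short steps, Python scripts to look and compute and a tool call to move; the robot and the scene stay as the last step left them, time stands still between calls to the robot, and variables do not carry over. Pictures are saved under pics/ and viewed, at most 10 in all, crops included, and the job is handed in when it is done.

Besides the shell and the picture viewer there is one more tool, called after ">>>" as a command line: name --argument value ..., lists and objects as JSON in quotes. step_arm: Moves the arm, as the interface text tells. Its arguments: {"type":"object","properties":{"commands":{"type":"array"},"fingers":{"type":"number"},"grip_force":{"type":"number"}},"required":["commands"]}

```bash
mkdir -p pics; python3 - <<'E'
from cell import *
import cv2
for c in("top","side"):
    cv2.imwrite(f"pics/{c}0.png",read_camera(c)[:,:,::-1])
    for n in("blank","deck","kerb","step","seat","stop","walnut","tin"):
        print(c,n,[([round(v,3) for v in d["at"]],round(d["confidence"],2)) for d in search_frame(c,n)][:3])
s=observe();print(s["time"],s["tool_pos"],s["tool_rot"],s["opening"])
E
```

```text
top blank [([0.363, -0.016, 0.058], 0.9), ([0.521, 0.045, 0.086], 0.77), ([0.474, -0.153, 0.057], 0.75)]
top deck [([0.646, 0.081, 0.043], 0.92), ([0.623, 0.224, 0.077], 0.47), ([0.602, 0.467, 0.027], 0.3)]
top kerb [([0.643, 0.08, 0.042], 0.62), ([0.669, -0.354, 0.096], 0.24)]
top step [([0.647, 0.076, 0.046], 0.9)]
top seat [([0.648, 0.085, 0.039], 0.57)]
top stop [([0.649, 0.083, 0.046], 0.82)]
top walnut [([0.625, 0.224, 0.076], 0.63)]
top tin [([0.683, -0.069, 0.052], 0.55)]
side blank [([0.478, -0.132, 0.052], 0.91), ([0.358, 0.007, 0.048], 0.88), ([0.365, 0.174, 0.046], 0.73)]
side deck [([0.643, 0.099, 0.043], 0.83), ([0.525, 0.073, 0.08], 0.6)]
side kerb [([0.645, 0.099, 0.045], 0.67), ([0.509, 0.39, 0.02], 0.63)]
side step [([0.646, 0.102, 0.045], 0.96)]
side seat [([0.643, 0.104, 0.046], 0.91)]
side stop [([0.643, 0.094, 0.044], 0.88)]
side walnut [([0.625, 0.242, 0.056], 0.83)]
side tin [([0.687, -0.048, 0.047], 0.74)]
0.9 [ 0.1975922  -0.48641119  0.205321  ] [3.14154837e+00 6.00584687e-07 3.85843331e-01] 0.09196092304336476
```

View pics/top0.png

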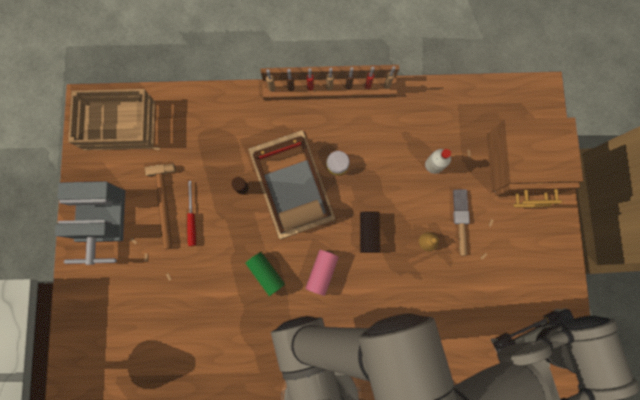

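View pics/side0.png

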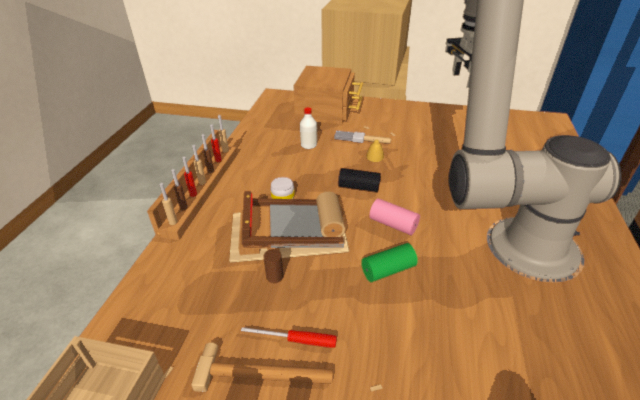

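The pale limewood cylinder across the ramp foot is at about top (303,215) and side (331,213). Look-alikes: pink at top (322,272) / side (394,216), green at (264,273) / (390,262), black at (370,231) / (360,180). I choose the pale one on the ramp. Next is a close crop with a first model overlaid.

```bash
cat > h.py <<'E'
import numpy as np, cv2
from cell import *
from scipy.spatial.transform import Rotation as R
S=7*np.pi/180
def pose(x,y,yaw): return R.from_euler('ZY',[yaw,-S]).as_matrix(), np.array([x,y,.026])
def w(p,P): 
    M,t=pose(*p); return np.atleast_2d(P)@M.T+t
def proj(c,X):
    k=get_calibration(c); T=np.linalg.inv(k["world_from_camera"]); C=np.atleast_2d(X)@T[:3,:3].T+T[:3,3]
    q=C*[1,-1,-1]
    d=np.array(k.get("distortion",np.zeros(5)),float)
    return cv2.projectPoints(q,np.zeros(3),np.zeros(3),np.array(k["camera_matrix"],float),d)[0][:,0]
L=[[[0,.082,.012],[.218,.082,.012]],[[0,.068,.012],[.218,.068,.012]],[[0,-.068,.012],[.218,-.068,.012]],[[0,-.082,.012],[.218,-.082,.012]],
[[.218,-.068,.041],[.218,.068,.041]],[[.17,-.068,0],[.17,.068,0]],[[0,-.068,.005],[0,.068,.005]],
[[.017,-.06,.06],[.017,.06,.06]],[[-.013,-.06,.03],[-.013,.06,.03]],[[.047,-.06,.03],[.047,.06,.03]]]
def overlay(c,p,box,s,fn):
    im=read_camera(c)[:,:,::-1]; x0,y0,x1,y1=box
    im=cv2.resize(im[y0:y1,x0:x1],None,fx=s,fy=s,interpolation=cv2.INTER_CUBIC)
    if p is not None:
        for l in L:
            a=((proj(c,w(p,l))-[x0,y0]+.5)*s).astype(int)
            cv2.line(im,tuple(map(int,a[0])),tuple(map(int,a[1])),(255,255,0),1)
    cv2.imwrite(fn,im)
E
python3 - <<'E'
from h import *
print(get_calibration("top").keys())
p=(.505,.036,.37)
for c,b in(("top",(235,125,345,245)),("side",(222,180,352,265))):
    overlay(c,p,b,5,f"pics/{c}1.png")
for c,b in(("top",(235,125,345,245)),("side",(222,180,352,265))): overlay(c,None,b,5,f"pics/{c}1raw.png")
E
```

```text
dict_keys(['camera_matrix', 'world_from_camera'])
```

View pics/top1.png

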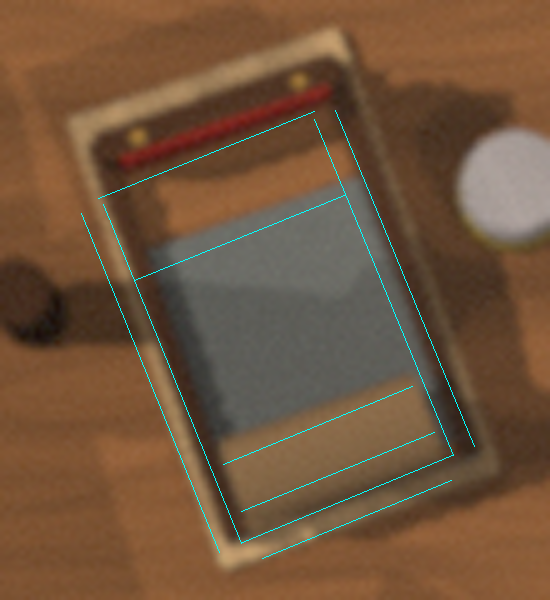

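View pics/side1.png

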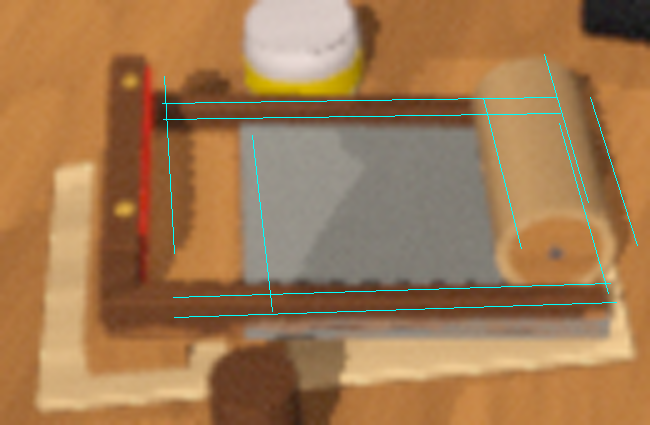

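The top crop shows the step edge from (152,247) to (358,177), the red edge from (118,157) to (330,88) and the blank's upper silhouette from (220,437) to (408,375). In the side crop the step edge is at x≈242, the red edge runs (150,66) to (143,280), and the blank's near end disc is centred at (555,252). The guess needs about 20 mm up the ramp and less yaw. I'll fit it.

```bash
cat > fit.py <<'E'
from h import *
from scipy.optimize import least_squares
O={"top":[235,125],"side":[222,180]}
# camera, model line, crop points
D=[("top",[[.17,-.06,0],[.17,.06,0]],[(165,243),(350,180)]),
("top",[[.218,-.06,.041],[.218,.06,.041]],[(122,156),(328,88)]),
("side",[[.17,-.06,0],[.17,.06,0]],[(242,130),(245,275)]),
("side",[[.218,-.06,.041],[.218,.06,.041]],[(150,68),(145,240)]),
("side",[[0,.068,.012],[.2,.068,.012]],[(200,285),(480,281)]),
("side",[[0,-.082,.012],[.2,-.082,.012]],[(200,93),(460,96)])]
def res(p,names=False):
    r=[]
    for c,l,pts in D:
        a,b=proj(c,w(p[:3],l)); d=(b-a)/np.linalg.norm(b-a)
        for q in pts:
            v=np.array(q)/5-.5+O[c]-a; r.append(d[0]*v[1]-d[1]*v[0])
    # blank end disc centre, near end, lateral offset p[3]
    r+=list(proj("side",w(p[:3],[.017,.06+p[3],.03]))[0]-(np.array([555,252])/5-.5+O["side"]))
    return np.array(r)
s=least_squares(res,[.52,.04,.33,0],loss="soft_l1"); p=s.x
print(p.round(4),res(p).round(2))
for n,P in dict(blank=[.017,p[3],.03],seat=[.187,0,.025],step=[.17,0,0],stop=[.218,0,.041],kerb=[-.006,0,.005]).items(): print(n,w(p[:3],P).round(4))
np.save("p.npy",p)
E
python3 fit.py
python3 - <<'E'
from h import *
p=np.load("p.npy")[:3]
for c,b in(("top",(235,125,345,245)),("side",(222,180,352,265))): overlay(c,p,b,5,f"pics/{c}2.png")
a=cv2.imread("pics/top2.png");b=cv2.imread("pics/side2.png")
b=cv2.resize(b,(int(b.shape[1]*.68),int(b.shape[0]*.68)));a=cv2.resize(a,None,fx=.65,fy=.65)
o=np.zeros((400,800,3),np.uint8);o[:a.shape[0],:a.shape[1]]=a[:400];o[:b.shape[0],a.shape[1]:a.shape[1]+b.shape[1]]=b[:,:800-a.shape[1]];cv2.imwrite("pics/c2.png",o)
E
```

```text
[0.516  0.0378 0.3264 0.0044] [ 0.52 -0.02  1.71  0.78 -0.89 -0.57 -0.23  0.04 -0.23  0.49 -0.2  -0.06
 -0.3   0.06]
blank [[0.5271 0.0462 0.0578]]
seat [[0.6889 0.0963 0.0736]]
step [[0.6758 0.0919 0.0467]]
stop [[0.7162 0.1055 0.0933]]
kerb [[0.5097 0.0356 0.0302]]
```

View pics/c2.png

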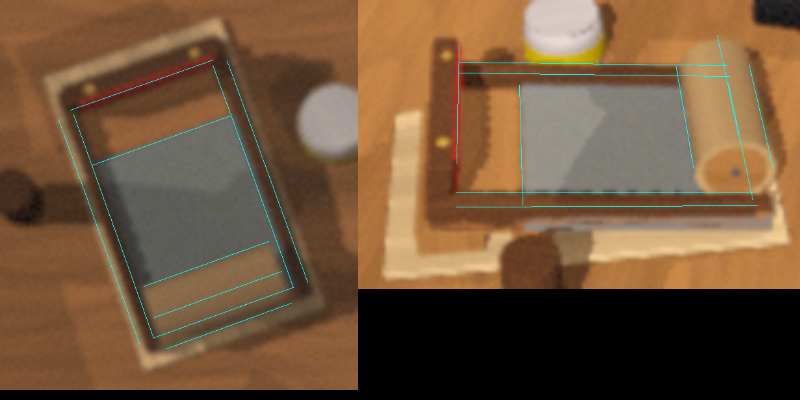

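The fit is good: blank centre ≈ (0.527, 0.046, 0.058), which matches the required height, and yaw ≈ 0.326. Plan: half-open the fingers, put tool x along the ramp and push with the front sides of both fingers, with the TCP about 13 mm below the blank's centre.

>>> step_arm --commands '[{"translation": [8, -7, 0], "roll": 0.06}, {"translation": [16, -15, 0], "roll": 0}, {"translation": [22, -21, 0], "roll": 0}, {"translation": [24, -22, 0], "roll": 0}, {"translation": [24, -22, 0], "roll": 0}, {"translation": [24, -22, 0], "roll": 0}, {"translation": [24, -22, 0], "roll": 0}, {"translation": [24, -22, 0], "roll": 0}, {"translation": [24, -22, 0], "roll": 0}, {"translation": [24, -22, 0], "roll": 0}, {"translation": [24, -22, 0], "roll": 0}, {"translation": [24, -22, 0], "roll": 0}, {"translation": [24, -22, 0], "roll": 0}, {"translation": [24, -22, 0], "roll": 0}, {"translation": [24, -22, 0], "roll": 0}, {"translation": [24, -22, 0], "roll": 0}, {"translation": [24, -22, 0], "roll": 0}, {"translation": [22, -21, 0], "roll": 0}, {"translation": [12, -12, 0], "roll": 0}, {"translation": [0, 0, 0], "roll": 0}]' --fingers 0.5

```text
time: 2.87
tool_pos: [0.4693, 0.0135, 0.2052]
tool_rot: [-3.141, -0.001, 0.329]
contact_force: [0.5, 0.5, 0.2]
opening: 0.0457
grip_force: 0.0
```

```bash
cat > st.py <<'E'
from h import *
s=observe(); p=np.load("p.npy"); M,t=pose(*p[:3])
print(s["time"],s["tool_pos"].round(4),s["tool_rot"].round(4),s["opening"],s["contact_force"].round(2))
h=np.array([np.cos(p[2]),np.sin(p[2])]);l=np.array([h[1],-h[0]])
b=w(p[:3],[.017,p[3],.03])[0]
d=(s["tool_pos"]-b)[:2]; print("rel blank start: along %.4f right %.4f z %.4f"%(d@h,d@l,s["tool_pos"][2]-b[2]))
E
python3 st.py
```

```text
2.8667 [0.4693 0.0135 0.2052] [-3.1411e+00 -9.0000e-04  3.2940e-01] 0.045710813999280765 [0.46 0.48 0.19]
rel blank start: along -0.0652 right 0.0124 z 0.1474
```

>>> step_arm --commands '[{"translation": [0, -4, 8], "roll": 0}, {"translation": [0, -4, 16], "roll": 0}, {"translation": [0, -4, 22], "roll": 0}, {"translation": [0, 0, 22], "roll": 0}, {"translation": [0, 0, 22], "roll": 0}, {"translation": [0, 0, 22], "roll": 0}, {"translation": [0, 0, 20], "roll": 0}, {"translation": [0, 0, 15], "roll": 0}, {"translation": [0, 0, 9], "roll": 0}, {"translation": [0, 0, 5], "roll": 0}, {"translation": [0, 0, 0], "roll": 0}, {"translation": [0, 0, 0], "roll": 0}]'

```text
time: 3.87
tool_pos: [0.4646, 0.0218, 0.0447]
tool_rot: [3.141, -0.0, 0.325]
contact_force: [-0.0, 0.1, -0.9]
opening: 0.0455
grip_force: 0.0
```

```bash
python3 st.py; python3 - <<'E'
from h import *
a=read_camera("top")[125:285,235:375,::-1];b=read_camera("side")[170:280,215:405,::-1]
a=cv2.resize(a,(350,400),interpolation=3);b=cv2.resize(b,(450,260),interpolation=3)
o=np.zeros((400,800,3),np.uint8);o[:,:350]=a;o[:260,350:]=b;cv2.imwrite("pics/c3.png",o)
E
```

```text
3.8667 [0.4646 0.0218 0.0447] [ 3.1412e+00 -5.0000e-04  3.2520e-01] 0.04552229152103278 [-0.    0.11 -0.93]
rel blank start: along -0.0670 right 0.0031 z -0.0131
```

View pics/c3.png

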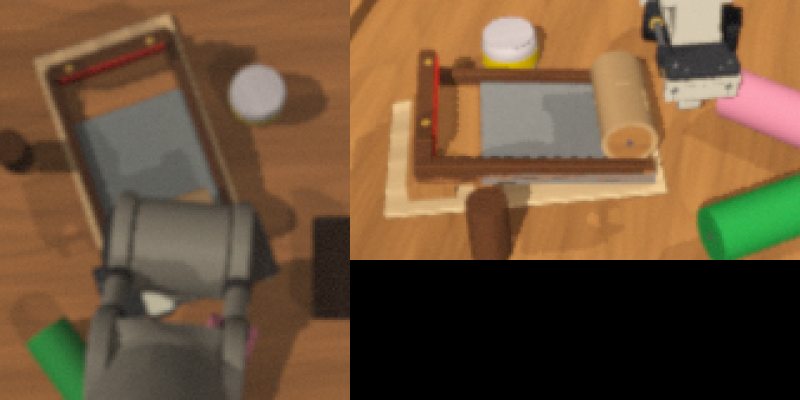

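The picture shows the blank still at the foot (side crop 625,105) and the gripper behind it at (690,80). The visible tip looks high, so I'm checking the projection.

```bash
python3 - <<'E'
from h import *
s=observe();t=np.array(s["tool_pos"]);h=np.array([np.cos(.325),np.sin(.325),0]);l=np.array([-h[1],h[0],0])
X=[t,t+.042*l,t-.042*l,t+[0,0,.066],t+.042*l+[0,0,.066]]
for q in proj("side",X): print(((q-[215,170])*[450/190,260/110]+[350,0]).round())
print(proj("side",t))
E
```

```text
[678. 106.]
[685. 132.]
[672.  82.]
[681.  60.]
[688.  85.]
[[353.68959757 214.92452209]]
```

```bash
python3 - <<'E'
from h import *
b=read_camera("side")[100:260,290:430,::-1]
cv2.imwrite("pics/s4.png",cv2.resize(b,None,fx=3.7,fy=3.7,interpolation=3))
E
```

```text
(no output)
```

View pics/s4.png

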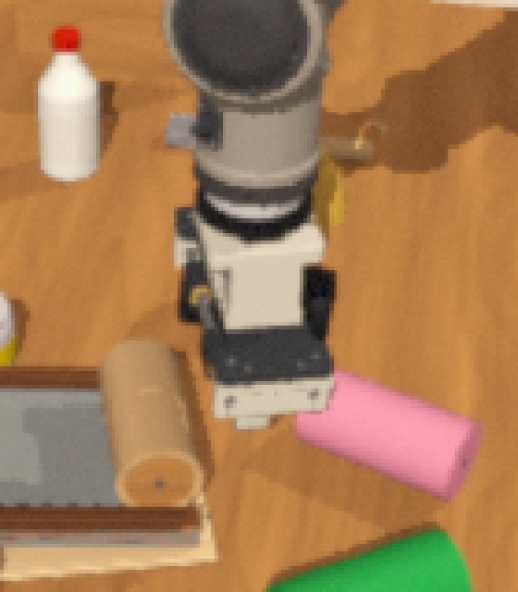

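```bash
python3 - <<'E'
from h import *
a=read_camera("side").astype(int)
for c in(352,356,360): print(c,[tuple(a[r,c]) for r in range(208,232,1)])
s=observe(); print(s["qpos"].round(4))
E
```

```text
352 [(np.int64(138), np.int64(129), np.int64(116)), (np.int64(175), np.int64(163), np.int64(145)), (np.int64(202), np.int64(189), np.int64(165)), (np.int64(206), np.int64(192), np.int64(168)), (np.int64(199), np.int64(179), np.int64(152)), (np.int64(186), np.int64(140), np.int64(98)), (np.int64(184), np.int64(132), np.int64(82)), (np.int64(183), np.int64(129), np.int64(78)), (np.int64(185), np.int64(128), np.int64(75)), (np.int64(190), np.int64(127), np.int64(67)), (np.int64(190), np.int64(128), np.int64(69)), (np.int64(186), np.int64(125), np.int64(66)), (np.int64(185), np.int64(124), np.int64(69)), (np.int64(182), np.int64(121), np.int64(66)), (np.int64(180), np.int64(119), np.int64(63)), (np.int64(180), np.int64(120), np.int64(65)), (np.int64(182), np.int64(118), np.int64(62)), (np.int64(181), np.int64(118), np.int64(59)), (np.int64(182), np.int64(120), np.int64(66)), (np.int64(183), np.int64(123), np.int64(67)), (np.int64(182), np.int64(122), np.int64(66)), (np.int64(182), np.int64(123), np.int64(62)), (np.int64(182), np.int64(122), np.int64(67)), (np.int64(180), np.int64(118), n
[... 1621 characters left out ...]
p.int64(136), np.int64(72)), (np.int64(193), np.int64(130), np.int64(70)), (np.int64(186), np.int64(124), np.int64(65)), (np.int64(180), np.int64(119), np.int64(62)), (np.int64(178), np.int64(119), np.int64(66)), (np.int64(178), np.int64(117), np.int64(65)), (np.int64(178), np.int64(118), np.int64(64)), (np.int64(175), np.int64(114), np.int64(60)), (np.int64(175), np.int64(114), np.int64(58)), (np.int64(176), np.int64(116), np.int64(60)), (np.int64(184), np.int64(123), np.int64(63)), (np.int64(191), np.int64(128), np.int64(66)), (np.int64(193), np.int64(132), np.int64(69)), (np.int64(193), np.int64(129), np.int64(65))]
[-1.1730e-01  4.4170e-01  1.8922e+00 -2.0000e-04  8.0600e-01  1.1278e+00]
```

```bash
python3 - <<'E'
from h import *
def draw(im,t,yaw,op,x0,y0,x1,y1,s):
    a=cv2.resize(im[y0:y1,x0:x1],None,fx=s,fy=s,interpolation=3)
    h=np.array([np.cos(yaw),np.sin(yaw),0]);l=np.array([-h[1],h[0],0]);z=np.array([0,0,1.])
    P=lambda X:tuple(map(int,((proj("side",X)[0]-[x0,y0]+.5)*s)))
    for sg in(1,-1):
        for k in(op/2,op/2+.019):
            q=[t+sg*k*l+e*.0095*h for e in(-1,1)]
            for e in q: cv2.line(a,P(e),P(e+.066*z),(255,255,0),1)
            cv2.line(a,P(q[0]),P(q[1]),(255,0,255),1)
    c=[P(t+.066*z+i*.0375*h+j*.095*l) for i,j in((1,1),(1,-1),(-1,-1),(-1,1))]
    for i in range(4): cv2.line(a,c[i],c[(i+1)%4],(0,255,0),1)
    return a
s=observe()
A=draw(read_camera("side")[:,:,::-1],np.array(s["tool_pos"]),.325,.0455,310,150,390,250,5)
B=draw(cv2.imread("pics/side0.png"),np.array([.1976,-.4864,.2053]),.386,.092,430,0,510,100,5)
cv2.imwrite("pics/d5.png",np.hstack([np.ascontiguousarray(A),B]))
E
```

```text
(no output)
```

View pics/d5.png

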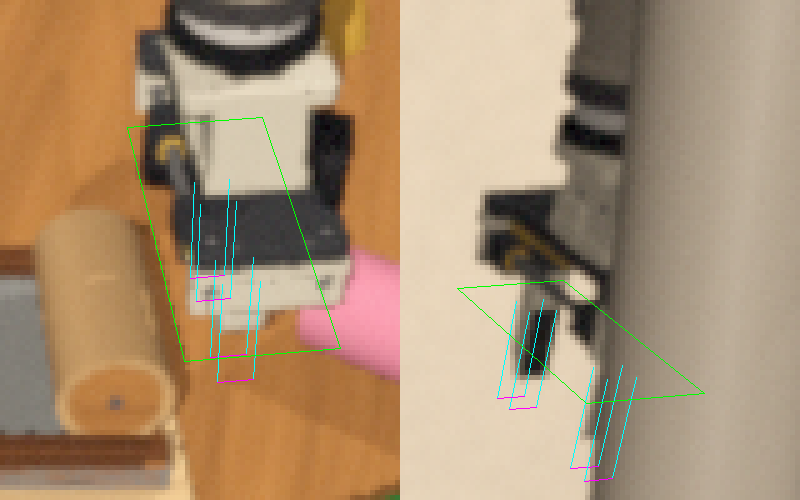

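The overlay puts the visible finger parts about 20–30 mm higher in the side picture than the reported TCP. The top view (hand ends at crop (100,285) and (262,255)) can separate a height error from a sideways one.

```bash
python3 - <<'E'
from h import *
t=observe()["tool_pos"];h=np.array([np.cos(.325),np.sin(.325),0]);l=np.array([-h[1],h[0],0])
for z in(.066,.1,.14):
    print(z,((proj("top",[t+[0,0,z]+j*.095*l for j in(1,0,-1)])-[235,125])*2.5).round().tolist())
E
```

```text
0.066 [[104.0, 304.0], [184.0, 275.0], [263.0, 246.0]]
0.1 [[101.0, 302.0], [183.0, 272.0], [265.0, 243.0]]
0.14 [[98.0, 300.0], [183.0, 269.0], [267.0, 238.0]]
```

Lateral position is confirmed (centre 181 against 183 px). Any discrepancy is in height only, so I'll go 6 mm lower, which works either way, and feel for contact gently.

>>> step_arm --commands '[{"translation": [0, -1, 3], "roll": 0}, {"translation": [0, -2, 3], "roll": 0}, {"translation": [3, 0, 0], "roll": 0}, {"translation": [5, 0, 0], "roll": 0}, {"translation": [5, 0, 0], "roll": 0}, {"translation": [4, 0, 0], "roll": 0}, {"translation": [3, 0, 0], "roll": 0}, {"translation": [1, 0, 0], "roll": 0}, {"translation": [0, 0, 0], "roll": 0}]'

```text
time: 4.87
tool_pos: [0.4836, 0.0318, 0.0382]
tool_rot: [3.141, -0.0, 0.326]
contact_force: [-0.5, -0.2, 0.2]
opening: 0.0455
grip_force: 0.0
```

```bash
python3 st.py
```

```text
4.8667 [0.4836 0.0318 0.0382] [ 3.1414e+00 -1.0000e-04  3.2600e-01] 0.04548348405179828 [-0.54 -0.22  0.19]
rel blank start: along -0.0458 right -0.0004 z -0.0196
```

>>> step_arm --commands '[{"translation": [2, 0, 0], "roll": 0}, {"translation": [2, 0, -0.2], "roll": 0}, {"translation": [2, 0, -0.2], "roll": 0}, {"translation": [2, 0, -0.2], "roll": 0}, {"translation": [2, 0, -0.2], "roll": 0}, {"translation": [2, 0, -0.2], "roll": 0}]'

```text
time: 5.37
tool_pos: [0.4909, 0.0344, 0.0396]
tool_rot: [-3.141, 0.009, 0.327]
contact_force: [-19.0, -11.5, 22.4]
opening: 0.0463
grip_force: 11.8
```

```bash
python3 st.py; python3 - <<'E'
from h import *
a=read_camera("side")[150:280,215:405,::-1]
cv2.imwrite("pics/s6.png",cv2.resize(a,None,fx=4,fy=4,interpolation=3))
print(search_frame("side","blank"))
E
```

```text
5.3667 [0.4909 0.0344 0.0396] [-3.141   0.0085  0.3267] 0.04628049174844796 [-19.01 -11.54  22.44]
rel blank start: along -0.0380 right -0.0005 z -0.0182
[{'at': [0.3618, 0.1733, 0.0482], 'confidence': 0.9}, {'at': [0.3597, 0.0069, 0.0465], 'confidence': 0.82}, {'at': [0.529, 0.0816, 0.079], 'confidence': 0.73}, {'at': [0.447, -0.1319, 0.0482], 'confidence': 0.6}]
```

View pics/s6.png

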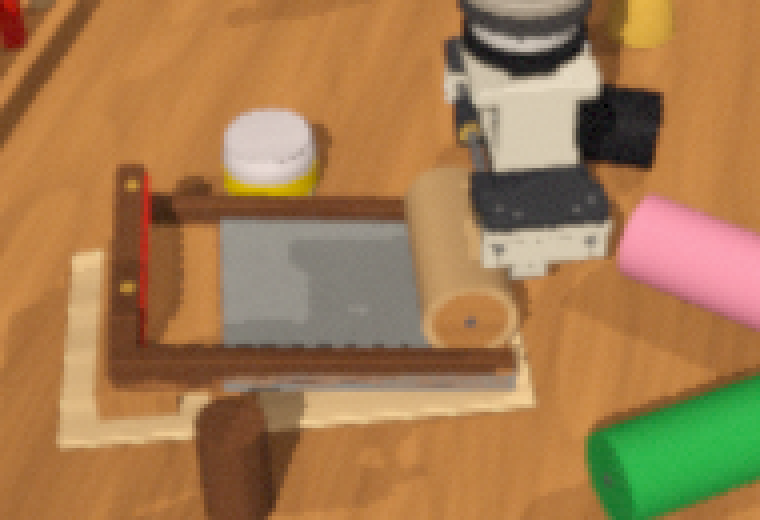

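Nothing has moved: blank disc still at (470,322), tin and walnut untouched. The force (22 N back, 22 N up) means the blank is wedged, or the fingertip is not at the height I think. I'll back off at once and check the tip height against the bench gently.

>>> step_arm --commands '[{"translation": [-4, 0, 0], "roll": 0}, {"translation": [-8, 0, 0], "roll": 0}, {"translation": [-10, 0, 0], "roll": 0}, {"translation": [-8, 0, 5], "roll": 0}, {"translation": [-4, 0, 10], "roll": 0}, {"translation": [0, 0, 8], "roll": 0}, {"translation": [0, 0, 5], "roll": 0}, {"translation": [0, 0, 2], "roll": 0}, {"translation": [0, 0, 0], "roll": 0}]'

```text
time: 6.22
tool_pos: [0.4626, 0.0248, 0.0088]
tool_rot: [-3.141, 0.001, 0.326]
contact_force: [-0.9, -0.7, -0.2]
opening: 0.046
grip_force: 0.0
```

```bash
python3 st.py; python3 - <<'E'
from h import *
a=read_camera("side")[150:280,215:405,::-1]
cv2.imwrite("pics/s7.png",cv2.resize(a,None,fx=4,fy=4,interpolation=3))
t=observe()["tool_pos"];h=np.array([np.cos(.325),np.sin(.325),0]);l=np.array([-h[1],h[0],0])
print(proj("side",[t+.042*l,t+.023*l]))
b=read_camera("side").astype(int)
# white finger: lowest row with near-neutral colour around expected column
m=(b[...,0]>150)&(b[...,0]-b[...,2]<60)
for c in range(336,364,3):
    r=np.nonzero(m[150:260,c])[0]; print(c,r.max()+150 if len(r) else None,end='; ')
E
```

```text
6.2167 [0.4626 0.0248 0.0088] [-3.1414e+00  6.0000e-04  3.2590e-01] 0.04595786513811399 [-0.89 -0.75 -0.17]
rel blank start: along -0.0680 right -0.0004 z -0.0490
[[356.66468238 236.57448381]
 [355.34932572 231.57789721]]
336 247; 339 247; 342 247; 345 179; 348 224; 351 224; 354 226; 357 226; 360 226; 363 224;
```

>>> step_arm --commands '[{"translation": [0, 0, 3], "roll": 0}, {"translation": [0, 0, 3], "roll": 0}, {"translation": [0, 0, 2], "roll": 0}, {"translation": [0, 0, 1], "roll": 0}, {"translation": [0, 0, 0], "roll": 0}]'

```text
time: 6.73
tool_pos: [0.4623, 0.0247, 0.0001]
tool_rot: [-3.141, 0.0, 0.326]
contact_force: [0.6, 0.6, -0.3]
opening: 0.0459
grip_force: 0.0
```

>>> step_arm --commands '[{"translation": [0, 0, 1], "roll": 0}, {"translation": [0, 0, 1], "roll": 0}, {"translation": [0, 0, 1], "roll": 0}, {"translation": [0, 0, 0], "roll": 0}]'

```text
time: 7.07
tool_pos: [0.4624, 0.0247, -0.0028]
tool_rot: [-3.142, 0.0, 0.326]
contact_force: [-0.1, 0.5, 0.1]
opening: 0.0459
grip_force: 0.0
```

No contact below the reported bench level, so the fingertips really end higher than the reported TCP. I'll find the true offset.

>>> step_arm --commands '[{"translation": [0, 0, 2], "roll": 0}, {"translation": [0, 0, 2], "roll": 0}, {"translation": [0, 0, 2], "roll": 0}, {"translation": [0, 0, 2], "roll": 0}, {"translation": [0, 0, 1], "roll": 0}, {"translation": [0, 0, 0], "roll": 0}]'

```text
time: 7.57
tool_pos: [0.4623, 0.0247, -0.012]
tool_rot: [-3.141, 0.001, 0.326]
contact_force: [-0.2, -0.0, -0.4]
opening: 0.0457
grip_force: 0.0
```

>>> step_arm --commands '[{"translation": [0, 0, 1.5], "roll": 0}, {"translation": [0, 0, 1.5], "roll": 0}, {"translation": [0, 0, 1], "roll": 0}, {"translation": [0, 0, 1], "roll": 0}, {"translation": [0, 0, 0], "roll": 0}]'

```text
time: 7.98
tool_pos: [0.4624, 0.0247, -0.0169]
tool_rot: [-3.142, 0.0, 0.326]
contact_force: [0.0, 0.9, -0.4]
opening: 0.0459
grip_force: 0.0
```

>>> step_arm --commands '[{"translation": [0, 0, 1], "roll": 0}, {"translation": [0, 0, 1], "roll": 0}, {"translation": [0, 0, 1], "roll": 0}, {"translation": [0, 0, 1], "roll": 0}, {"translation": [0, 0, 0], "roll": 0}]'

```text
time: 8.4
tool_pos: [0.4624, 0.0247, -0.0209]
tool_rot: [-3.142, 0.0, 0.326]
contact_force: [0.2, -0.4, -0.3]
opening: 0.0454
grip_force: 0.0
```

>>> step_arm --commands '[{"translation": [0, 0, 1], "roll": 0}, {"translation": [0, 0, 1], "roll": 0}, {"translation": [0, 0, 1], "roll": 0}, {"translation": [0, 0, 1], "roll": 0}, {"translation": [0, 0, 0], "roll": 0}]'

```text
time: 8.82
tool_pos: [0.4626, 0.0247, -0.0214]
tool_rot: [3.141, -0.001, 0.326]
contact_force: [-11.8, -0.1, 42.4]
opening: 0.0459
grip_force: 21.6
```

Contact at reported z ≈ -0.0213, so the fingertips end about 21 mm above the reported TCP. The first touch was therefore about 3 mm above the blank's centre, which explains the wedging. For tips about 9 mm below centre I need a reported z of about 0.027.

>>> step_arm --commands '[{"translation": [0, 0, -6], "roll": 0}, {"translation": [0, 0, -10], "roll": 0}, {"translation": [0, 0, -12], "roll": 0}, {"translation": [0, 0, -12], "roll": 0}, {"translation": [0, 0, -8], "roll": 0}, {"translation": [3, 0, -4], "roll": 0}, {"translation": [5, 0, 0], "roll": 0}, {"translation": [5, 0, 0], "roll": 0}, {"translation": [4, 0, 0], "roll": 0}, {"translation": [3, 0, 0], "roll": 0}, {"translation": [2, 0, 0], "roll": 0}, {"translation": [0, 0, 0], "roll": 0}]'

```text
time: 9.82
tool_pos: [0.4836, 0.0319, 0.0269]
tool_rot: [-3.141, 0.0, 0.326]
contact_force: [-0.5, 0.2, -0.1]
opening: 0.0462
grip_force: 0.0
```

```bash
python3 st.py
```

```text
9.8167 [0.4836 0.0319 0.0269] [-3.1415e+00  5.0000e-04  3.2600e-01] 0.04615728799922175 [-0.54  0.16 -0.1 ]
rel blank start: along -0.0458 right -0.0004 z -0.0310
```

>>> step_arm --commands '[{"translation": [1.5, 0, 0], "roll": 0}, {"translation": [1.5, 0, 0], "roll": 0}, {"translation": [1.5, 0, 0], "roll": 0}, {"translation": [1.5, 0, -0.2], "roll": 0}, {"translation": [1.5, 0, -0.2], "roll": 0}]'

```text
time: 10.23
tool_pos: [0.4898, 0.034, 0.0277]
tool_rot: [-3.141, 0.002, 0.326]
contact_force: [-3.7, -1.1, 3.4]
opening: 0.0458
grip_force: 1.8
```

>>> step_arm --commands '[{"translation": [1.5, 0, -0.2], "roll": 0}, {"translation": [1.5, 0, -0.2], "roll": 0}]'

```text
time: 10.4
tool_pos: [0.4929, 0.0351, 0.0281]
tool_rot: [-3.141, 0.001, 0.326]
contact_force: [-3.2, -0.9, 3.0]
opening: 0.0458
grip_force: 1.6
```

It moves along at a steady ~3 N. I'll continue gently at about 5 cm/s along the slope.

>>> step_arm --commands '[{"translation": [2.5, 0, -0.3], "roll": 0}, {"translation": [3.5, 0, -0.4], "roll": 0}, {"translation": [4, 0, -0.5], "roll": 0}, {"translation": [4, 0, -0.5], "roll": 0}, {"translation": [4, 0, -0.5], "roll": 0}, {"translation": [4, 0, -0.5], "roll": 0}]'

```text
time: 10.9
tool_pos: [0.5147, 0.0423, 0.0308]
tool_rot: [3.141, -0.0, 0.326]
contact_force: [-3.6, -0.8, 2.5]
opening: 0.0462
grip_force: 1.6
```

```bash
python3 st.py; python3 - <<'E'
from h import *
p=np.load("p.npy")
read_camera("side")
for d in search_frame("side","blank"): print((pose(*p[:3])[0].T@(np.array(d["at"])-pose(*p[:3])[1])).round(4),round(d["confidence"],2))
E
```

```text
10.9 [0.5147 0.0423 0.0308] [ 3.1414e+00 -2.0000e-04  3.2590e-01] 0.046215896327781725 [-3.56 -0.8   2.49]
rel blank start: along -0.0130 right -0.0003 z -0.0270
[-0.1076 -0.1435  0.0342] 0.93
[-0.1544  0.0194  0.04  ] 0.84
[0.0594 0.0403 0.0482] 0.73
[-0.097   0.1768  0.0363] 0.61
```

>>> step_arm --commands '[{"translation": [4, 0, -0.5], "roll": 0}, {"translation": [4, 0, -0.5], "roll": 0}, {"translation": [4, 0, -0.5], "roll": 0}, {"translation": [4, 0, -0.5], "roll": 0}, {"translation": [4, 0, -0.5], "roll": 0}, {"translation": [4, 0, -0.5], "roll": 0}, {"translation": [4, 0, -0.5], "roll": 0}, {"translation": [4, 0, -0.5], "roll": 0}, {"translation": [4, 0, -0.5], "roll": 0}, {"translation": [4, 0, -0.5], "roll": 0}, {"translation": [4, 0, -0.5], "roll": 0}, {"translation": [4, 0, -0.5], "roll": 0}, {"translation": [4, 0, -0.5], "roll": 0}, {"translation": [4, 0, -0.5], "roll": 0}, {"translation": [4, 0, -0.5], "roll": 0}, {"translation": [4, 0, -0.5], "roll": 0}, {"translation": [4, 0, -0.5], "roll": 0}, {"translation": [4, 0, -0.5], "roll": 0}]'

```text
time: 12.5
tool_pos: [0.5827, 0.0653, 0.0399]
tool_rot: [3.141, -0.0, 0.326]
contact_force: [-3.8, -1.7, 2.9]
opening: 0.0459
grip_force: 1.7
```

```bash
python3 st.py; python3 - <<'E'
from h import *
p=np.load("p.npy")
a=read_camera("side")[150:280,215:405,::-1]
cv2.imwrite("pics/s8.png",cv2.resize(a,None,fx=4,fy=4,interpolation=3))
for d in search_frame("side","blank"): print((pose(*p[:3])[0].T@(np.array(d["at"])-pose(*p[:3])[1])).round(4),round(d["confidence"],2))
E
```

```text
12.5 [0.5827 0.0653 0.0399] [ 3.1415 -0.      0.3258] 0.04594397513166796 [-3.77 -1.72  2.89]
rel blank start: along 0.0589 right -0.0003 z -0.0180
[0.136  0.0429 0.0484] 0.9
[-0.1535  0.0213  0.0396] 0.86
[-0.0888 -0.1477  0.0353] 0.71
[-0.1752 -0.3121  0.0226] 0.39
```

>>> step_arm --commands '[{"translation": [4, 0, -0.5], "roll": 0}, {"translation": [4, 0, -0.5], "roll": 0}, {"translation": [4, 0, -0.5], "roll": 0}, {"translation": [4, 0, -0.5], "roll": 0}, {"translation": [4, 0, -0.5], "roll": 0}, {"translation": [4, 0, -0.5], "roll": 0}, {"translation": [4, 0, -0.5], "roll": 0}, {"translation": [4, 0, -0.5], "roll": 0}, {"translation": [4, 0, -0.5], "roll": 0}, {"translation": [4, 0, -0.5], "roll": 0}, {"translation": [4, 0, -0.5], "roll": 0}, {"translation": [4, 0, -0.5], "roll": 0}, {"translation": [3, 0, -0.4], "roll": 0}, {"translation": [2, 0, -0.2], "roll": 0}]'

```text
time: 13.77
tool_pos: [0.6332, 0.0823, 0.0465]
tool_rot: [3.141, -0.001, 0.326]
contact_force: [-1.7, -0.8, 1.5]
opening: 0.046
grip_force: 1.1
```

```bash
cat > bl.py <<'E'
from h import *
p=np.load("p.npy"); M,t=pose(*p[:3])
for c in("side","top"):
    read_camera(c)
    for d in search_frame(c,"blank")+search_frame(c,"blank"):
        q=M.T@(np.array(d["at"])-t)
        if abs(q[1])<.08 and q[0]>0: print(c,q.round(4),round(d["confidence"],2))
E
python3 st.py; python3 bl.py
```

```text
13.7667 [0.6332 0.0823 0.0465] [ 3.1414e+00 -6.0000e-04  3.2590e-01] 0.04601871994546968 [-1.68 -0.76  1.48]
rel blank start: along 0.1121 right -0.0002 z -0.0114
side [ 0.095   0.0345 -0.0013] 0.69
side [0.1876 0.047  0.0446] 0.65
side [ 0.095   0.0345 -0.0013] 0.69
side [0.1876 0.047  0.0446] 0.65
```

>>> step_arm --commands '[{"translation": [2, 0, -0.2], "roll": 0}, {"translation": [2, 0, -0.2], "roll": 0}, {"translation": [2, 0, -0.2], "roll": 0}, {"translation": [2, 0, -0.2], "roll": 0}]'

```text
time: 14.4
tool_pos: [0.6406, 0.0849, 0.0473]
tool_rot: [3.141, -0.001, 0.326]
contact_force: [-1.1, -0.1, 0.6]
opening: 0.0462
grip_force: 0.0
```

```bash
python3 st.py; python3 bl.py
```

```text
14.4 [0.6406 0.0849 0.0473] [ 3.1414e+00 -7.0000e-04  3.2570e-01] 0.04618981967629142 [-1.08 -0.06  0.58]
rel blank start: along 0.1200 right -0.0002 z -0.0105
side [0.2021 0.0415 0.0408] 0.96
side [0.2021 0.0415 0.0408] 0.96
```

Contact is gone and the blank measures at seat position (x≈0.187 after bias, ~6 mm lower). I'll back off a few millimetres slowly, still able to catch it, and recheck.

>>> step_arm --commands '[{"translation": [0, 0, 0], "roll": 0}, {"translation": [-2, 0, 0], "roll": 0}, {"translation": [-3, 0, 0], "roll": 0}, {"translation": [-3, 0, 0], "roll": 0}, {"translation": [0, 0, 0], "roll": 0}, {"translation": [0, 0, 0], "roll": 0}]'

```text
time: 15.2
tool_pos: [0.6324, 0.0821, 0.0473]
tool_rot: [3.142, 0.0, 0.326]
contact_force: [0.3, 0.7, 0.1]
opening: 0.0457
grip_force: 0.0
```

```bash
python3 st.py; python3 bl.py; python3 - <<'E'
from h import *
p=np.load("p.npy")
overlay("side",p[:3],(215,170,375,280),5,"pics/s9.png")
E
```

```text
15.2 [0.6324 0.0821 0.0473] [3.1415 0.     0.3257] 0.04566479243438516 [0.32 0.68 0.14]
rel blank start: along 0.1112 right -0.0003 z -0.0105
side [0.2007 0.0354 0.0425] 0.72
side [0.2007 0.0354 0.0425] 0.72
```

View pics/s9.png

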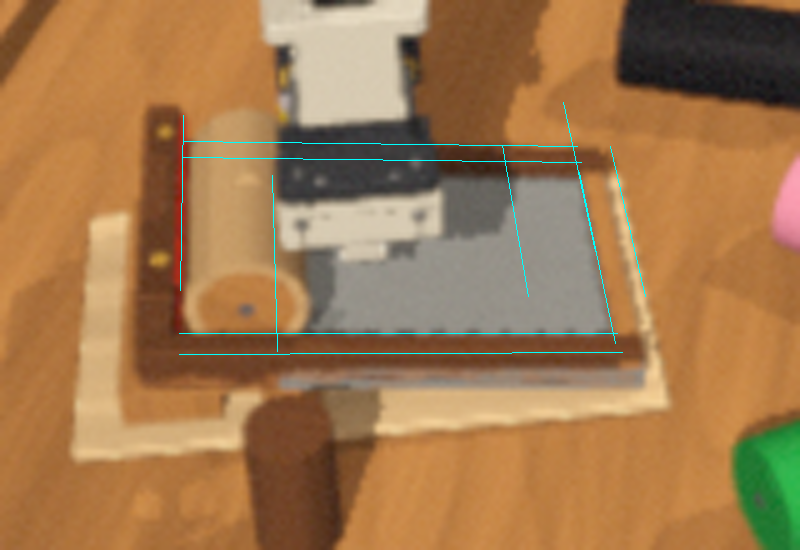

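The picture shows the blank seated against the red stop (disc centre about (245,310)) with the fingers clear of it at (365,250). Now I retreat and lift.

>>> step_arm --commands '[{"translation": [-5, 0, 0], "roll": 0}, {"translation": [-8, 0, 0], "roll": 0}, {"translation": [-8, 0, -4], "roll": 0}, {"translation": [-8, 0, -10], "roll": 0}, {"translation": [-5, 0, -18], "roll": 0}, {"translation": [0, 0, -20], "roll": 0}, {"translation": [0, 0, -20], "roll": 0}, {"translation": [0, 0, -20], "roll": 0}, {"translation": [0, 0, -20], "roll": 0}, {"translation": [0, 0, -15], "roll": 0}, {"translation": [0, 0, -8], "roll": 0}, {"translation": [0, 0, 0], "roll": 0}, {"translation": [0, 0, 0], "roll": 0}]'

```text
time: 16.63
tool_pos: [0.6, 0.0712, 0.1824]
tool_rot: [3.141, -0.0, 0.326]
contact_force: [0.1, -0.2, -0.3]
opening: 0.0463
grip_force: 0.0
```

```bash
python3 st.py; python3 bl.py; python3 -c "
from cell import *
print(hand_in())"
```

```text
16.6333 [0.6    0.0712 0.1824] [ 3.1414e+00 -4.0000e-04  3.2570e-01] 0.04629815491289981 [ 0.13 -0.22 -0.31]
rel blank start: along 0.0771 right -0.0003 z 0.1245
side [0.1912 0.0291 0.045 ] 0.69
side [0.1912 0.0291 0.045 ] 0.69
the job is handed in; nothing more can be done
None
```

The blank is seated against the red stop and stays there by itself, the arm is clear, and I handed the job in at about 17 s; on the way the fingertips proved about 21 mm short of the reported TCP, so I touched the bench (about 42 N) to check, and one early push wedged the blank at about 22 N without moving it.

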